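Hold a slide carrier flush on the tilted reading stage

ROBOT

A 7-joint arm with a two-finger parallel gripper is mounted at the origin on the work surface. World frame = base frame: x ahead of the robot, y to its left, z up, the work surface at z = 0. Lengths are in m, angles in rad, forces in N, time in s.
With the tool pointing down it reaches from about 0.425 to 0.925 m from the base axis. Payload 6.8 kg.
Tool frame: the origin (TCP) lies midway between the tips of the shut fingers; the grasp point (between the pads) lies 19 mm behind it; z points along the fingers, y is the line along which they close (so a half turn about z gives the same grasp; the last joint's range is limited). The gripper opens to 85 mm and grips with 20 to 120 N. Pads are 22 mm wide; open, the fingers measure 114 mm over their backs; the gripper's body (76 mm by 85 mm) begins 54 mm behind the grasp point. The pads swing forward as they close: fully open they stand 13 mm farther back than shut.
Start: joints at [-1.237, 0.477, 0.022, 1.555, -0.011, 1.109, -0.083], TCP at [0.289, 0.61, 0.231] pointing down, gripper open.
Joint ranges: [-2.96, 2.96], [-0.34, 2.1], [-1.41, 1.46], [0.24, 2.44], [-1.37, 4.51], [0.17, 1.92], [-2.96, 2.96]. Speed limits (rad/s): [2.39, 2.39, 3.14, 3.14, 3.14, 3.14, 3.14].

INTERFACE

Orientations are given as a unit quaternion [w, x, y, z].
In Python, from station import * gives the robot as it stands. The module is installed in compiled form; this text tells all that it offers.
- The arm moves only by the shell command python3 -m jog 'ROWS' [OPENING] [FORCE]. ROWS is JSON, a list of rows, each an object of numbers: "x", "y", "z": the shift along the tool's x, y, z in m; "ax", "ay", "az": the turn, a rotation vector about the tool's x, y, z in rad. In form: [{"x": .., "y": .., "z": .., "ax": .., "ay": .., "az": ..}, ...]. A call has 1 to 12 rows; each row is the pose to reach, as a shift and turn from the pose commanded when the call began, along the tool's axes at that moment; what a row does not reach only later rows make up. A row lasts 1/10 s, in which the tool goes at most 50 mm and 8.59 degrees, less where a joint would pass 70% of its speed; a pose out of reach is approached as far as the arm can. A call with a gripper value outside its range is refused whole. OPENING is the opening, from 0 (shut) to 1 (fully open), set as the call begins (- or left out, the last holds). The fingers move at their own pace and stop on an object; FORCE is the grip in N (left out, the last holds). Time passes only in rows, so rows that repeat a pose let the fingers close. It gives the time, the measured TCP pose, the force, the opening and the grip force at its end, in the units of the state.
- get_obs(): the state, without advancing time (a new reading comes with each control period).
- read_camera(name): name is "side" or "top" or "wrist"; returns the picture (384x512x3 uint8, red, green, blue); there is no depth.
- camera_params(name): a dict with "K" (3x3 intrinsics, pixels), "origin" and "attitude" of the camera in the world. Camera axes: x right, y up, looking along -z (the intrinsics and any distortion apply to the point x, -y, -z); pixel columns grow to the right and rows downward; lengths in m; the calibration is good to about 2 mm. The wrist camera is an equidistant fisheye: a pixel r from the principal point sees the ray r / f radians off the axis. A picture is of the moment at which its call begins: read the wrist's pose just before it. camera_params takes no time and is no camera call; for the wrist camera it gives the pose at the moment of the call.
- hand_in(): hands the job in; it is judged then, once.
The state is a dict: "t": time; "q": joint angles; "joint_vel": joint speeds; "joint_torque": joint torques, N m; "eef_pos": TCP position; "tool_rot": TCP orientation; "contact_force": force on the tool from outside, world axes, zero at the start; "torque": the same for the moment, N m; "gripper_width": opening from 0.0 (shut) to 1.0 (fully open); "grasp_force": force on a finger pad.
Only numpy, scipy, OpenCV 4.12 (cv2) and the standard library are available. Lean on these libraries where they do the work, as an engineer would, in place of code of your own. Each camera call takes 0.05 s, during which the arm holds its last target. There are 200 camera calls.

TASK

The slide reader only reads with its lamp box shut: first press the lamp box's open cover down until it snaps past its catch and is fully shut. Then pick up the slide carrier by its fin, lay it centred and square on the tilted stage with its long side running up the slope (either end up), feel for the stage's slope, and press it flush so that all four spring plungers in the stage are pushed fully home. Finish while still gripping the carrier and holding it pressed there; leave everything else on the bench where it stands.

Things in the scene. Friction and masses are not known exactly. Their poses are not given: they have to be found in the camera images.
- lamp_box: White open-topped lamp box, 150 (x) x 130 (y) x 80 mm tall, fixed to the bench. Origin: centre of its underside; z up, its x axis points from the front (catch side, towards the robot) to the back (hinge side). The cover's hinge line runs along y at x = +75 mm, z = 80 mm.
- cover (a joint): Angle of the cover (rad): 0 fully shut, up to 1.1 open. A flat white plate, 162 mm from hinge to front edge, 130 mm wide, 6 mm thick; it stays where it is left and takes 1 to 2 N at the edge to move. Below about 0.08 rad its front nose meets a spring catch: a push of roughly 10 to 13 N near the front edge snaps it past, and it then stays shut.
- cover_edge (a point): Point on the cover's top (outer) face, on its centre line, 140 mm from the hinge line and 20 mm from the front edge: a good place to press. Its axes turn with the cover: x from the front edge to the hinge, z out of the top face.
- carrier: Grey plastic slide carrier, loose on the bench: a flat plate 84 (x) x 72 (y) x 6 mm with two glass slides on its upper side and an upright grip fin in the middle, 50 mm long (along x), 12 mm thick (along y), top 40 mm above the underside. About 120 g. Origin: centre of its flat underside; z up towards the fin.
- stage: Tilting stage, fixed: white cradle 130 x 130 mm with an aluminium plate 100 mm long (up the slope), 88 mm wide, clamped (stays put under 20 N). Origin: centre of the cradle's underside, z up; the plate rises along +x, y runs level across it. The slope is not told by this pose: 11 to 32 degrees (0.20 to 0.55 rad) from level, to be felt or seen.
- stage_mid (a point): Middle of the stage plate's upper face, 100 mm above the bench; the plate is tilted about the level line through this point, parallel to the stage's y. Axes as stage (level, not tilted).
- pin_low_left (a joint): Travel (m) of the lower left spring plunger in the stage plate, a steel pin 8 mm across, 30 mm down the slope and 27 mm to the +y side of the plate's middle. 0: standing 4 mm proud of the face; 0.004: pushed level with the face, against about 1.3 N.
- pin_low_right (a joint): Travel (m) of the lower right spring plunger in the stage plate, a steel pin 8 mm across, 30 mm down the slope and 27 mm to the -y side of the plate's middle. 0: standing 4 mm proud of the face; 0.004: pushed level with the face, against about 1.3 N.
- pin_high_left (a joint): Travel (m) of the upper left spring plunger in the stage plate, a steel pin 8 mm across, 30 mm up the slope and 27 mm to the +y side of the plate's middle. 0: standing 4 mm proud of the face; 0.004: pushed level with the face, against about 1.3 N.
- pin_high_right (a joint): Travel (m) of the upper right spring plunger in the stage plate, a steel pin 8 mm across, 30 mm up the slope and 27 mm to the -y side of the plate's middle. 0: standing 4 mm proud of the face; 0.004: pushed level with the face, against about 1.3 N.
- tube_rack: White open-topped test tube rack with capped glass tubes, 90 x 200 mm, 90 mm tall. A bystander, to be left alone. Origin: centre of its underside.
- scanner: Black hand-held barcode scanner lying flat, 155 mm long, 60 mm wide, 35 mm tall. A bystander, to be left alone. Origin: centre of its underside.
- reagent: Small amber glass bottle with a white cap, 44 mm across, 90 mm tall, between the stage and the lamp box. A bystander, to be left alone. Origin: centre of its underside.
- tape: Roll of tape lying flat, 70 mm across, 18 mm tall. A bystander, to be left alone. Origin: centre of its underside.
- marker: White marker pen with a black cap, 135 mm long, 15 mm thick, lying on the bench. A bystander, to be left alone. Origin: centre of its underside.
- jar: White plastic jar, 60 mm across, 80 mm tall. A bystander, to be left alone. Origin: centre of its underside.
- spray: Yellow spray bottle, 68 mm across, 175 mm tall. A bystander, to be left alone. Origin: centre of its underside.
- mouse: Black computer mouse, 105 x 60 mm, 32 mm tall. A bystander, to be left alone. Origin: centre of its underside.
There are look-alikes about, which are no part of the job. Of the things like the carrier, leave any that is turquoise; of the rest the larger one is meant.

How it is judged:
On the way, in this order (a step that is already met when the one before it is completed fails the run):
1. the cover is snapped shut while the carrier still lies on the bench (value of joint cover below 0.03 rad and height (world z) of carrier below 0.02 m), for 0.2 s.
2. the carrier is picked up, clear of the bench, held by the fingers (height (world z) of carrier above 0.05 m and contact force between the fingers and carrier above 1 N), for 0.2 s.
At the end, for the whole second after the job is handed in: Cover below 0.03 rad; all four plungers in by over 3 mm of 4; the carrier gripped by the fingers, at rest, pressing on the stage with over 3 N, its underside's centre within 10 mm of the plate's middle, square within 8 degrees (value of joint cover below 0.03 rad and value of joint each of pin_low_left, pin_low_right, pin_high_left, pin_high_right above 0.003 m and distance between carrier and stage_mid below 0.01 m and angle between the y axis of carrier and the y axis of stage, either way round below 0.14 rad and contact force between carrier and stage above 3 N and contact force between the fingers and carrier above 2 N and linear speed of carrier below 0.02 m/s); the arm keeps its last pose, push and grip.
It fails at once if a bystander is pushed more than 25 mm (distance of any of tube_rack, scanner, reagent, tape, marker, jar, spray, mouse from where it was at the start of the episode above 0.025 m).
It also fails if it takes over 58 s, if anything falls off the work surface, if the arm or the gripper's body presses on something with over 40 N, if the wrist force passes 120 N, or if a joint passes its speed limit or range.

## Working session

There is one attempt and no reset: what is moved stays moved. The work goes in short steps, Python scripts to look and compute and a shell command to move; the robot and the scene stay as the last step left them, time stands still between calls to the robot, and variables do not carry over. Pictures are saved under pics/ and viewed, at most 10 in all, crops included, and the job is handed in when it is done.

```bash
mkdir -p pics
python3 - <<'E'
from station import *
import cv2
for n in ("top","side","wrist"):
    cv2.imwrite(f"pics/{n}0.png",read_camera(n)[:,:,::-1])
    p=camera_params(n);print(n,p)
o=get_obs();print(o)
E
```

```text
top {'K': array([[452.53630264,   0.        , 250.34204414],
       [  0.        , 452.53630264, 196.48846888],
       [  0.        ,   0.        ,   1.        ]]), 'origin': array([ 0.37545234, -0.01411498,  1.28687557]), 'attitude': array([ 0.70711638,  0.03854477, -0.03080661, -0.70537344])}
side {'K': array([[470.92575583,   0.        , 253.15229218],
       [  0.        , 470.92575583, 197.15662594],
       [  0.        ,   0.        ,   1.        ]]), 'origin': array([0.03337575, 1.02278465, 1.14051239]), 'attitude': array([-0.18574683, -0.0824898 ,  0.38688016,  0.89945389])}
wrist {'K': array([[297.31863964,   0.        , 258.37626422],
       [  0.        , 297.31863964, 191.3109324 ],
       [  0.        ,   0.        ,   1.        ]]), 'origin': array([0.22511481, 0.63834177, 0.37424633]), 'attitude': array([ 0.83681685, -0.11590975, -0.07256895,  0.53012851])}
{'t': 0.15, 'q': array([-1.23713577,  0.47764028,  0.02234919,  1.55620216, -0.01150671,
        1.10933222, -0.08308595]), 'joint_vel': array([-6.16848693e-04, -3.16447803e-03,  1.60264724e-03, -2.86669234e-03,
       -1.29867157e-03,  1.19504512e-04, -3.43842164e-06]), 'joint_torque': array([ 2.93151650e-03, -5.96925795e+01,  1.61019512e+00, -2.81490290e+01,
        1.26262981e-02,  6.51253795e-03, -1.23203429e-05]), 'eef_pos': array([0.28839224, 0.60978115, 0.23053833]), 'tool_rot': array([-1.11078988e-04,  2.19075454e-01,  9.75707649e-01, -7.18408167e-04]), 'contact_force': array([-0.44594877,  0.10954895, -0.49999682]), 'torque': array([ 0.0434907 , -0.02326055,  0.01244509]), 'grasp_force': 0.0, 'gripper_width': 0.9984531389310617}
```

View pics/top0.png

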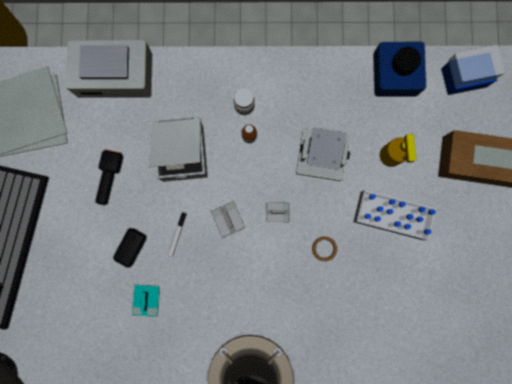

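View pics/side0.png

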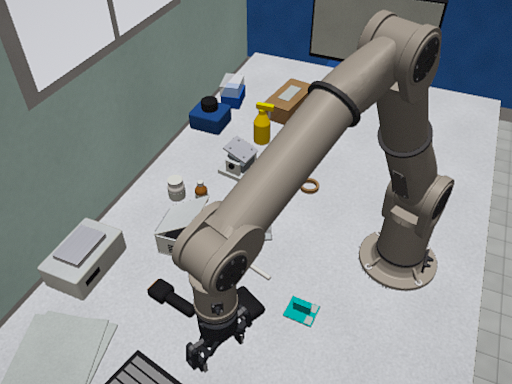

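The top view shows three carrier-like things: grey at (228,219), a smaller grey one at (278,212) and a turquoise one at (146,300). The larger non-turquoise one at (228,219) fits the description. The lamp box is at (180,148), the stage at (325,152), and the reagent bottle at (249,132) between them. I'll confirm in an enlarged crop.

```bash
cat > h.py <<'E'
from station import *
import numpy as np, cv2
from scipy.spatial.transform import Rotation as R
def rot(q): return R.from_quat(np.array(q)[[1,2,3,0]])
def ray(p,uv):
    K=p["K"]; d=np.array([(uv[0]-K[0,2])/K[0,0],-(uv[1]-K[1,2])/K[1,1],-1.])
    return p["origin"],rot(p["attitude"]).apply(d)
def onz(p,uv,z):
    o,d=ray(p,uv); return o+d*(z-o[2])/d[2]
def proj(p,X):
    c=rot(p["attitude"]).inv().apply(np.array(X)-p["origin"]); K=p["K"]
    return np.array([K[0,2]+K[0,0]*c[...,0]/-c[...,2],K[1,2]-K[1,1]*c[...,1]/-c[...,2]]).T
def wproj(p,X):
    c=rot(p["attitude"]).inv().apply(np.array(X)-p["origin"]); K=p["K"]
    a=np.arctan2(np.hypot(c[...,0],c[...,1]),-c[...,2]); s=np.arctan2(-c[...,1],c[...,0])
    return np.array([K[0,2]+K[0,0]*a*np.cos(s),K[1,2]+K[0,0]*a*np.sin(s)]).T
def wonz(p,uv,z):
    K=p["K"]; x,y=(uv[0]-K[0,2])/K[0,0],(uv[1]-K[1,2])/K[0,0]; a=np.hypot(x,y)
    d=rot(p["attitude"]).apply([np.sin(a)*x/a,-np.sin(a)*y/a,-np.cos(a)]); o=p["origin"]
    return o+d*(z-o[2])/d[2]
E
python3 - <<'E'
from h import *
im=cv2.imread("pics/top0.png"); 
c=cv2.resize(im[105:245,140:360],None,fx=3.6,fy=3.6,interpolation=cv2.INTER_CUBIC)
cv2.imwrite("pics/crop1.png",c)
p=camera_params("top"); print(c.shape,[onz(p,u,0).round(3) for u in [(228,219),(278,212),(325,152),(180,148),(249,132)]])
E
```

```text
(504, 792, 3) [array([0.438, 0.064, 0.   ]), array([ 0.458, -0.079,  0.   ]), array([ 0.631, -0.214,  0.   ]), array([0.643, 0.204, 0.   ]), array([0.69 , 0.005, 0.   ])]
```

View pics/crop1.png

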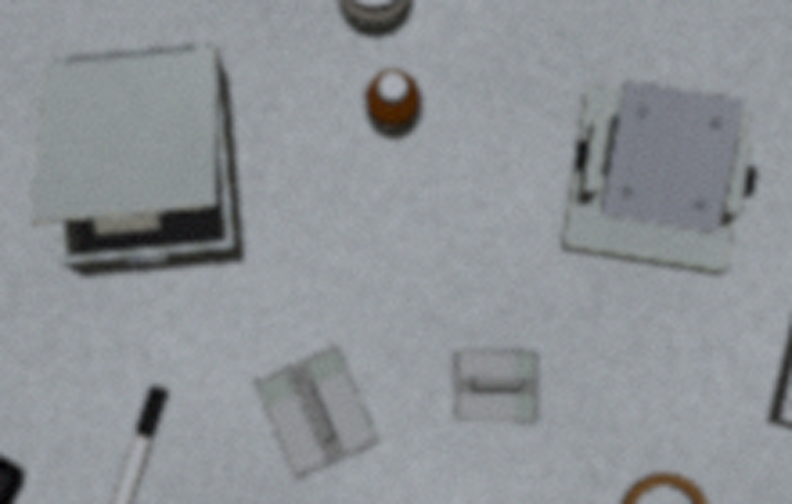

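The crop confirms it: carrier (crop centre 317,411) is the larger grey one, its fin running about from (297,365) to (335,455). The small grey one is at (497,386). Stage plate corners are (627,82),(745,99),(716,232),(601,214), with pins at (642,110),(715,123),(627,190),(699,205).

Run:
```python
from h import *
from scipy.optimize import least_squares
p=camera_params("top"); f=lambda u:(u[0]/3.6+140-.36,u[1]/3.6+105-.36)
C=np.array([onz(p,f(u),.006) for u in [(336,346),(256,380),(298,476),(378,438)]])
e=np.diff(np.vstack([C,C[:1]]),axis=0); print("carrier",C.mean(0).round(4),np.linalg.norm(e,axis=1).round(3),np.degrees(np.arctan2(e[:,1],e[:,0])).round(1))
F=[onz(p,f(u),.04) for u in [(297,365),(335,455)]];d=F[1]-F[0];print("fin",F,np.linalg.norm(d),np.degrees(np.arctan2(d[1],d[0])))
# stage: x,y,yaw,slope
pin=np.array([[.03,.027],[.03,-.027],[-.03,.027],[-.03,-.027]]); cor=np.array([[.05,.044],[.05,-.044],[-.05,.044],[-.05,-.044]])
uv=np.array([f(u) for u in [(642,110),(715,123),(627,190),(699,205),(627,82),(745,99),(601,214),(716,232)]])
L=np.vstack([np.c_[pin,[.004]*4],np.c_[cor,[0]*4]])
def W(v): 
    return [v[0],v[1],.1]+R.from_euler("ZY",[v[2],-v[3]]).apply(L)
r=least_squares(lambda v:(proj(p,W(v))-uv).ravel(),[.63,-.21,0,.35]);print("stage",r.x,np.degrees(r.x[2:]),r.fun.reshape(-1,2).round(1).tolist())
# cradle front edge at z=?; lamp: hinge z .08
H=[onz(p,f(u),.083) for u in [(67,60),(210,46)]]; print("hinge",H,np.linalg.norm(H[1]-H[0]))
B=[onz(p,f(u),.08) for u in [(67,262),(240,250)]]; print("boxfront",B,np.linalg.norm(B[1]-B[0]))
def cv(v):
    P=np.array([[-.162,.065,.003],[-.162,-.065,.003],[0,.065,.003],[0,-.065,.003]])
    return [v[0],v[1],.08]+R.from_euler("ZY",[v[2],v[3]]).apply(P)
uc=np.array([f(u) for u in [(33,220),(215,205),(67,60),(210,46)]])
r=least_squares(lambda v:(proj(p,cv(v))-uc).ravel(),[.7,.2,0,.5]);print("cover hinge",r.x,r.fun.round(1),cv(r.x).round(3))
```

```text
carrier [0.4388 0.0641 0.006 ] [0.068 0.083 0.069 0.08 ] [ 113.3 -155.8  -64.5   24.8]
fin [array([0.47151794, 0.07763298, 0.04      ]), array([0.40266045, 0.04796359, 0.04      ])] 0.07497750927312859 -156.6897088370777
stage [ 0.62155197 -0.20186272 -0.166901    0.345132  ] [-9.56272307 19.77460712] [[0.3, 0.4], [0.4, 0.1], [0.2, 0.4], [0.2, -0.4], [-0.6, -0.6], [-0.2, 0.2], [-0.4, -0.3], [0.1, 0.2]]
hinge [array([0.6992322 , 0.25072972, 0.083     ]), array([0.71006189, 0.14254138, 0.083     ])] 0.10872901047140919
boxfront [array([0.54544154, 0.24783653, 0.08      ]), array([0.55470005, 0.11819354, 0.08      ])] 0.12997316688295565
cover hinge [0.70302084 0.19784204 0.06852406 0.56260662] [-0.2 -0.4  1.   0.3 -4.4 -0.3  3.5  0.4] [[0.563 0.253 0.169]
 [0.572 0.124 0.169]
 [0.7   0.263 0.083]
 [0.709 0.133 0.083]]
```

```bash
python3 -m jog '[{"x":-0.437,"y":-0.261,"az":-0.87},{"x":-0.437,"y":-0.261,"az":-0.87},{"x":-0.437,"y":-0.261,"az":-0.87},{"x":-0.437,"y":-0.261,"az":-0.87},{"x":-0.437,"y":-0.261,"az":-0.87},{"x":-0.437,"y":-0.261,"az":-0.87},{"x":-0.437,"y":-0.261,"az":-0.87},{"x":-0.437,"y":-0.261,"az":-0.87},{"x":-0.437,"y":-0.261,"az":-0.87},{"x":-0.437,"y":-0.261,"az":-0.87},{"x":-0.437,"y":-0.261,"az":-0.87},{"x":-0.437,"y":-0.261,"az":-0.87}]' 0 60
python3 - <<'E'
from h import *
p=camera_params("wrist");im=read_camera("wrist")
cv2.imwrite("pics/w1.png",im[:,:,::-1]);o=get_obs();r=rot(o["tool_rot"]).as_matrix();print(o["eef_pos"],r.round(3),o["q"].round(2),o["gripper_width"],p)
E
```

```text
[0.28845694 0.60986502 0.23069704] [[-0.904  0.428 -0.   ]
 [ 0.428  0.904 -0.001]
 [-0.    -0.001 -1.   ]] [-1.24  0.48  0.02  1.56 -0.01  1.11 -0.08] 0.9983898998271089 {'K': array([[297.31863964,   0.        , 258.37626422],
       [  0.        , 297.31863964, 191.3109324 ],
       [  0.        ,   0.        ,   1.        ]]), 'origin': array([0.22511481, 0.63834177, 0.37424633]), 'attitude': array([ 0.83681685, -0.11590975, -0.07256895,  0.53012851])}validation failed for argument at $[0]...
```

View pics/w1.png

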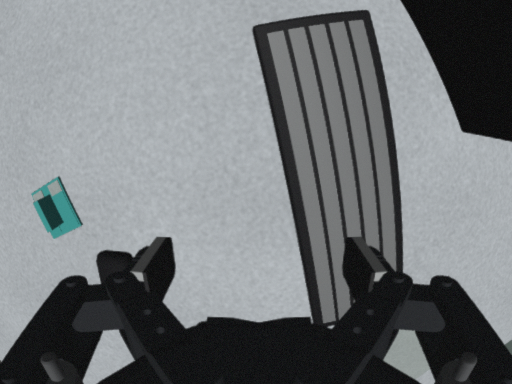

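The call was refused, probably because every row needs all six keys. The wrist view still shows the start pose, with a keyboard under the gripper.

```bash
python3 -m jog '[{"x":-0.437,"y":-0.261,"z":0,"ax":0,"ay":0,"az":-0.87},{"x":-0.437,"y":-0.261,"z":0,"ax":0,"ay":0,"az":-0.87},{"x":-0.437,"y":-0.261,"z":0,"ax":0,"ay":0,"az":-0.87},{"x":-0.437,"y":-0.261,"z":0,"ax":0,"ay":0,"az":-0.87},{"x":-0.437,"y":-0.261,"z":0,"ax":0,"ay":0,"az":-0.87},{"x":-0.437,"y":-0.261,"z":0,"ax":0,"ay":0,"az":-0.87},{"x":-0.437,"y":-0.261,"z":0,"ax":0,"ay":0,"az":-0.87},{"x":-0.437,"y":-0.261,"z":0,"ax":0,"ay":0,"az":-0.87},{"x":-0.437,"y":-0.261,"z":0,"ax":0,"ay":0,"az":-0.87},{"x":-0.437,"y":-0.261,"z":0,"ax":0,"ay":0,"az":-0.87},{"x":-0.437,"y":-0.261,"z":0,"ax":0,"ay":0,"az":-0.87},{"x":-0.437,"y":-0.261,"z":0,"ax":0,"ay":0,"az":-0.87}]' 0 60
```

```text
t: 1.4
eef_pos: [0.5732, 0.1844, 0.2311]
tool_rot: [-0.0, -0.21, 0.978, -0.001]
contact_force: [-0.2, 0.6, -0.1]
gripper_width: -0.004
grasp_force: 0.0
```

```bash
python3 -m jog '[{"x":0,"y":0,"z":0.03,"ax":0,"ay":0,"az":0},{"x":0,"y":0,"z":0.05,"ax":0,"ay":0,"az":0},{"x":0,"y":0,"z":0.065,"ax":0,"ay":0,"az":0},{"x":0,"y":0,"z":0.08,"ax":0,"ay":0,"az":0},{"x":0,"y":0,"z":0.095,"ax":0,"ay":0,"az":0},{"x":0,"y":0,"z":0.11,"ax":0,"ay":0,"az":0},{"x":0,"y":0,"z":0.12,"ax":0,"ay":0,"az":0},{"x":0,"y":0,"z":0.13,"ax":0,"ay":0,"az":0}]'
```

```text
t: 2.2
eef_pos: [0.572, 0.1874, 0.1005]
tool_rot: [-0.0, -0.212, 0.977, 0.0]
contact_force: [0.2, 0.1, 0.7]
gripper_width: -0.002
grasp_force: 0.4
```

```bash
python3 -m jog '[{"x":0,"y":0,"z":0.006,"ax":0,"ay":0,"az":0},{"x":0,"y":0,"z":0.010,"ax":0,"ay":0,"az":0},{"x":0,"y":0,"z":0.013,"ax":0,"ay":0,"az":0},{"x":0,"y":0,"z":0.016,"ax":0,"ay":0,"az":0},{"x":0,"y":0,"z":0.018,"ax":0,"ay":0,"az":0},{"x":0,"y":0,"z":0.02,"ax":0,"ay":0,"az":0}]'
```

```text
t: 2.8
eef_pos: [0.5724, 0.1875, 0.0853]
tool_rot: [0.0, -0.212, 0.977, 0.0]
contact_force: [-18.6, -5.9, 51.4]
gripper_width: -0.001
grasp_force: 25.2
```

51 N with the tip stopped at z ≈ 0.085 suggests the cover is seated at its top face. I'll back off and check.

```bash
python3 -m jog '[{"x":0,"y":0,"z":-0.01,"ax":0,"ay":0,"az":0},{"x":0,"y":0,"z":-0.05,"ax":0,"ay":0,"az":0},{"x":0.12,"y":0.1,"z":-0.1,"ax":0,"ay":0,"az":0},{"x":0.12,"y":0.1,"z":-0.1,"ax":0,"ay":0,"az":0},{"x":0.12,"y":0.1,"z":-0.1,"ax":0,"ay":0,"az":0},{"x":0.12,"y":0.1,"z":-0.1,"ax":0,"ay":0,"az":0},{"x":0.12,"y":0.1,"z":-0.1,"ax":0,"ay":0,"az":0}]' 1 60
python3 - <<'E'
from h import *
for n in("side","top"):
    cv2.imwrite(f"pics/{n}1.png",read_camera(n)[:,:,::-1])
a=cv2.imread("pics/side1.png")[130:270,130:290];b=cv2.imread("pics/top1.png")[100:240,130:290]
cv2.imwrite("pics/c2.png",cv2.resize(np.hstack([a,b]),None,fx=2.5,fy=2.5,interpolation=cv2.INTER_CUBIC))
o=get_obs();print(o["q"].round(2),o["contact_force"])
E
```

```text
t: 3.5
eef_pos: [0.4203, 0.2298, 0.1822]
tool_rot: [0.001, -0.214, 0.977, 0.001]
contact_force: [0.5, 0.4, 0.5]
gripper_width: 0.999
grasp_force: 0.0
[-0.6   0.22 -0.03  2.06  0.01  0.86  1.36] [ 0.31805107 -0.31886382  0.45611831]
```

View pics/c2.png

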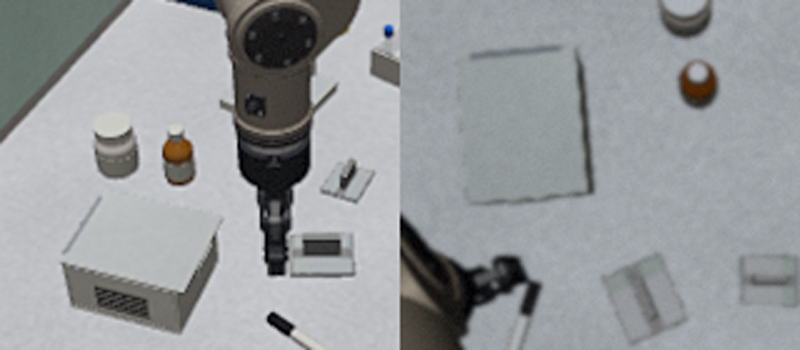

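The cover lies flat and shut in both views, and the carrier is undisturbed (right half: centre ≈ (645,298)). Now over the carrier.

```bash
python3 -m jog '[{"x":0.052,"y":-0.159,"z":0.0,"ax":0,"ay":0,"az":0},{"x":0.052,"y":-0.159,"z":0,"ax":0,"ay":0,"az":0},{"x":0.052,"y":-0.159,"z":0,"ax":0,"ay":0,"az":0},{"x":0.052,"y":-0.159,"z":0,"ax":0,"ay":0,"az":0},{"x":0.052,"y":-0.159,"z":0,"ax":0,"ay":0,"az":0},{"x":0.052,"y":-0.159,"z":0,"ax":0,"ay":0,"az":0}]'
python3 - <<'E'
from h import *
p=camera_params("wrist");im=read_camera("wrist")[:,:,::-1].copy()
c,s=np.cos(np.radians(24.5)),np.sin(np.radians(24.5))
P=np.array([[.025,.006,.04],[.025,-.006,.04],[-.025,.006,.04],[-.025,-.006,.04],[.042,.036,.006],[.042,-.036,.006],[-.042,.036,.006],[-.042,-.036,.006]])
w=P.copy();w[:,0]=.4388+c*P[:,0]-s*P[:,1];w[:,1]=.0641+s*P[:,0]+c*P[:,1]
print(wproj(p,w).round(0).tolist())
for u in wproj(p,w): cv2.circle(im,tuple(int(v) for v in u.round()),2,(0,0,255),1)
cv2.imwrite("pics/w2.png",im)
E
```

```text
t: 4.2
eef_pos: [0.441, 0.0618, 0.1809]
tool_rot: [-0.0, -0.211, 0.977, -0.0]
contact_force: [-0.2, 0.6, 0.5]
gripper_width: 1.0
grasp_force: 0.0
[[268.0, 205.0], [256.0, 205.0], [268.0, 156.0], [256.0, 156.0], [293.0, 209.0], [230.0, 210.0], [295.0, 135.0], [228.0, 135.0]]
```

View pics/w2.png

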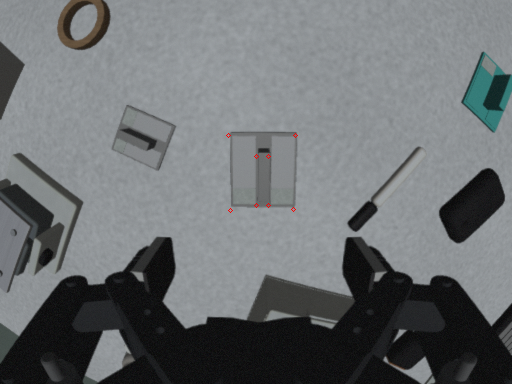

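The carrier matches the prediction to about 4 mm: observed plate corners are (230,133),(296,133),(294,206),(232,206), 3 px nearer the robot than predicted, and the fin is at column 263. I'll correct, descend and grip.

```bash
python3 -m jog '[{"x":0.004,"y":0.004,"z":0.05,"ax":0,"ay":0,"az":0},{"x":0.004,"y":0.004,"z":0.1,"ax":0,"ay":0,"az":0},{"x":0.004,"y":0.004,"z":0.13,"ax":0,"ay":0,"az":0},{"x":0.004,"y":0.004,"z":0.15,"ax":0,"ay":0,"az":0},{"x":0.004,"y":0.004,"z":0.162,"ax":0,"ay":0,"az":0},{"x":0.004,"y":0.004,"z":0.168,"ax":0,"ay":0,"az":0},{"x":0.004,"y":0.004,"z":0.168,"ax":0,"ay":0,"az":0}]' 1 
python3 -m jog '[{"x":0,"y":0,"z":0,"ax":0,"ay":0,"az":0},{"x":0,"y":0,"z":0,"ax":0,"ay":0,"az":0},{"x":0,"y":0,"z":0,"ax":0,"ay":0,"az":0},{"x":0,"y":0,"z":0,"ax":0,"ay":0,"az":0},{"x":0,"y":0,"z":0,"ax":0,"ay":0,"az":0},{"x":0,"y":0,"z":0,"ax":0,"ay":0,"az":0},{"x":0,"y":0,"z":0,"ax":0,"ay":0,"az":0},{"x":0,"y":0,"z":0,"ax":0,"ay":0,"az":0},{"x":0,"y":0,"z":0,"ax":0,"ay":0,"az":0},{"x":0,"y":0,"z":0,"ax":0,"ay":0,"az":0}]' 0 80
```

```text
t: 4.95
eef_pos: [0.4349, 0.0649, 0.0131]
tool_rot: [-0.0, -0.213, 0.977, 0.0]
contact_force: [0.4, 0.8, 0.1]
gripper_width: 1.004
grasp_force: 0.0
t: 5.95
eef_pos: [0.4351, 0.0643, 0.0138]
tool_rot: [0.0, -0.212, 0.977, 0.0]
contact_force: [-1.1, 0.5, 6.1]
gripper_width: 0.129
grasp_force: 78.4
```

```bash
python3 -m jog '[{"x":0,"y":0,"z":-0.02,"ax":0,"ay":0,"az":0},{"x":0,"y":0,"z":-0.06,"ax":0,"ay":0,"az":0},{"x":0,"y":0,"z":-0.1,"ax":0,"ay":0,"az":0},{"x":0,"y":0,"z":-0.15,"ax":0,"ay":0,"az":0},{"x":0,"y":0,"z":-0.2,"ax":0,"ay":0,"az":0},{"x":0,"y":0,"z":-0.2,"ax":0,"ay":0,"az":0},{"x":0,"y":0,"z":-0.2,"ax":0,"ay":0,"az":0},{"x":0,"y":0,"z":-0.2,"ax":0,"ay":0,"az":0}]'
python3 - <<'E'
from h import *
cv2.imwrite("pics/side2.png",read_camera("side")[:,:,::-1])
o=get_obs();print(o["contact_force"],o["torque"],o["q"].round(2))
a=cv2.imread("pics/side0.png")[125:195,200:280];b=cv2.imread("pics/side2.png")[125:195,200:280]
cv2.imwrite("pics/c3.png",cv2.resize(np.hstack([a,b]),None,fx=5,fy=5,interpolation=cv2.INTER_CUBIC))
E
```

```text
t: 6.75
eef_pos: [0.4336, 0.064, 0.2121]
tool_rot: [-0.001, -0.212, 0.977, -0.0]
contact_force: [-0.5, 0.4, -1.8]
gripper_width: 0.126
grasp_force: 78.0
[-0.12134601  0.05093636 -0.58610009] [ 0.02184589  0.06213234 -0.01920687] [-0.37  0.11  0.08  2.12 -0.01  0.92  1.72]
```

View pics/c3.png

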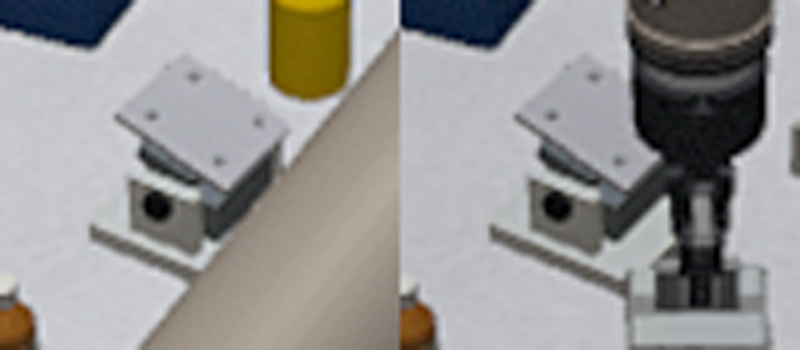

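The left half shows the stage with plate corners at (115,116),(185,54),(222,190),(288,130) and pins at (152,116),(194,77),(220,162),(258,122). The right half shows the carrier held level by its fin. Next, a joint two-view fit of the stage.

Run:
```python
from h import *
from scipy.optimize import least_squares
p=camera_params("top");s=camera_params("side"); f=lambda u:(u[0]/3.6+140-.36,u[1]/3.6+105-.36); g=lambda u:(u[0]/5+200-.4,u[1]/5+125-.4)
pin=np.array([[.03,.027],[.03,-.027],[-.03,.027],[-.03,-.027]]); cor=np.array([[.05,.044],[.05,-.044],[-.05,.044],[-.05,-.044]])
L=np.vstack([np.c_[pin,[.004]*4],np.c_[cor,[0]*4]])
uv=np.array([f(u) for u in [(642,110),(715,123),(627,190),(699,205),(627,82),(745,99),(601,214),(716,232)]])
us=np.array([g(u) for u in [(152,116),(194,77),(220,162),(258,122),(115,116),(185,54),(222,190),(288,130)]])
W=lambda v:[v[0],v[1],v[4]]+R.from_euler("ZY",[v[2],-v[3]]).apply(L)
for free in (0,1):
    fun=lambda v:np.r_[(proj(p,W(v))-uv).ravel(),(proj(s,W(v))-us).ravel(),(v[4]-.1)*(1e5 if not free else 1)]
    r=least_squares(fun,[.63,-.21,-.17,.35,.1]);print(r.x.round(4),np.degrees(r.x[2:4]).round(1),np.abs(r.fun).max().round(2))
r2=least_squares(lambda v:np.r_[(proj(s,W(v))-us).ravel(),(v[4]-.1)*1e5],r.x);print("side only",r2.x.round(4),np.degrees(r2.x[3]))
v=r.x; v[4]=.1
o=get_obs();T=rot(o["tool_rot"])
# tool: carrier underside .0138 ahead of TCP-> carrier frame: x= -tool x, y=tool y?, z=-tool z
Rs=R.from_euler("ZY",[v[2],-v[3]]); M=Rs.as_matrix(); n=M[:,2]
Rt=R.from_matrix(np.c_[-M[:,0],M[:,1],-M[:,2]])
for h in(.014+.004+.03,.014+.004):
    goal=np.array([v[0],v[1],.1])+n*h
    print("h",h,goal.round(4),"shift tool",T.inv().apply(goal-o["eef_pos"]).round(4),"rotvec",(T.inv()*Rt).as_rotvec().round(3))
print("proj slope",)
```

```text
[ 0.6209 -0.2014 -0.1698  0.307   0.1   ] [-9.7 17.6] 0.9
[ 0.6218 -0.2027 -0.1701  0.3049  0.0961] [-9.7 17.5] 0.84
side only [ 0.6187 -0.1984 -0.1746  0.2967  0.1   ] 17.000423828252075
h 0.048 [ 0.6076 -0.2002  0.1458] shift tool [-0.049  -0.3127  0.0656] rotvec [ 0.091 -0.299  0.594]
h 0.018000000000000002 [ 0.6165 -0.2018  0.1172] shift tool [-0.0565 -0.3178  0.0942] rotvec [ 0.091 -0.299  0.594]
proj slope
```

```bash
python3 -m jog '[{"x":-0.036,"y":-0.304,"z":0.016,"ax":0.091,"ay":-0.299,"az":0.594},{"x":-0.036,"y":-0.304,"z":0.016,"ax":0.091,"ay":-0.299,"az":0.594},{"x":-0.036,"y":-0.304,"z":0.016,"ax":0.091,"ay":-0.299,"az":0.594},{"x":-0.036,"y":-0.304,"z":0.016,"ax":0.091,"ay":-0.299,"az":0.594},{"x":-0.036,"y":-0.304,"z":0.016,"ax":0.091,"ay":-0.299,"az":0.594},{"x":-0.036,"y":-0.304,"z":0.016,"ax":0.091,"ay":-0.299,"az":0.594},{"x":-0.036,"y":-0.304,"z":0.016,"ax":0.091,"ay":-0.299,"az":0.594},{"x":-0.036,"y":-0.304,"z":0.016,"ax":0.091,"ay":-0.299,"az":0.594},{"x":-0.036,"y":-0.304,"z":0.016,"ax":0.091,"ay":-0.299,"az":0.594},{"x":-0.036,"y":-0.304,"z":0.016,"ax":0.091,"ay":-0.299,"az":0.594},{"x":-0.036,"y":-0.304,"z":0.016,"ax":0.091,"ay":-0.299,"az":0.594}]'
cat > rel.py <<'E'
from h import *
def rel(slope=.305,c=(.6209,-.2014,.1),yaw=-.1698):
    o=get_obs(); T=rot(o["tool_rot"]); M=R.from_euler("ZY",[yaw,-slope]).as_matrix()
    d=np.array(o["eef_pos"])-c
    E=R.from_matrix(M).inv()*T*R.from_euler("Y",np.pi)
    print("plate xyz of TCP",(M.T@d).round(4),"rot err deg (carrier in plate)",np.degrees(E.as_rotvec()).round(2),
      "F tool",T.inv().apply(o["contact_force"]).round(1),"M tool",T.inv().apply(o["torque"]).round(2))
if __name__=="__main__": rel()
E
python3 - <<'E'
from rel import *
rel(); cv2.imwrite("pics/side3.png",read_camera("side")[:,:,::-1]); cv2.imwrite("pics/top3.png",read_camera("top")[:,:,::-1]);rel()
a=cv2.imread("pics/side3.png")[90:220,190:330];b=cv2.imread("pics/top3.png")[90:220,250:390]
cv2.imwrite("pics/c4.png",cv2.resize(np.hstack([a,b]),None,fx=2.8,fy=2.8,interpolation=cv2.INTER_CUBIC))
E
```

```text
t: 7.9
eef_pos: [0.5934, -0.1955, 0.1972]
tool_rot: [0.153, 0.083, 0.985, -0.012]
contact_force: [-0.3, 0.5, -0.2]
gripper_width: 0.123
grasp_force: 78.2
plate xyz of TCP [0.0024 0.0012 0.1011] rot err deg (carrier in plate) [ 0.13 -0.13  0.06] F tool [0.4 0.4 0.1] M tool [ 0.03  0.42 -0.05]
plate xyz of TCP [0.0028 0.0006 0.1013] rot err deg (carrier in plate) [ 0.1  -0.17  0.02] F tool [-0.6 -0.2  1.4] M tool [ 0.    0.37 -0.01]
```

View pics/c4.png

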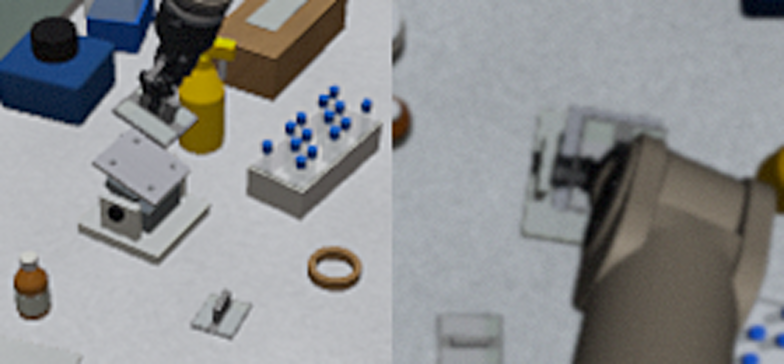

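The side half shows the carrier (115,118)–(165,145) above the plate (93,160)–(155,207). The plate edge looks a bit steeper than the carrier's, so I'll compare against projected corners.

Run:
```python
from h import *
s=camera_params("side");o=get_obs();T=rot(o["tool_rot"])
cc=np.array([[.042,.036],[.042,-.036],[-.042,-.036],[-.042,.036]])
Cw=o["eef_pos"]+T.apply(np.c_[-cc[:,0],cc[:,1],[.0138]*4])
pl=np.array([[.05,.044],[.05,-.044],[-.05,-.044],[-.05,.044]])
im=cv2.imread("pics/side3.png")[112:170,215:270]
im=cv2.resize(im,None,fx=10,fy=10,interpolation=cv2.INTER_CUBIC)
t=lambda U:((U-[215,112]+.5)*10).round().astype(int)
cv2.polylines(im,[t(proj(s,Cw))],True,(0,0,255),1)
for sl,col in((.25,(255,0,0)),(.305,(0,160,0)),(.36,(0,200,255))):
    P=[.6209,-.2014,.1]+R.from_euler("ZY",[-.1698,-sl]).apply(np.c_[pl,[0]*4]); cv2.polylines(im,[t(proj(s,P))],True,col,1)
cv2.imwrite("pics/c5.png",im);print(im.shape,t(proj(s,Cw)).tolist())
```

```text
(580, 550, 3) [[150, 183], [268, 83], [459, 214], [345, 319]]
```

View pics/c5.png

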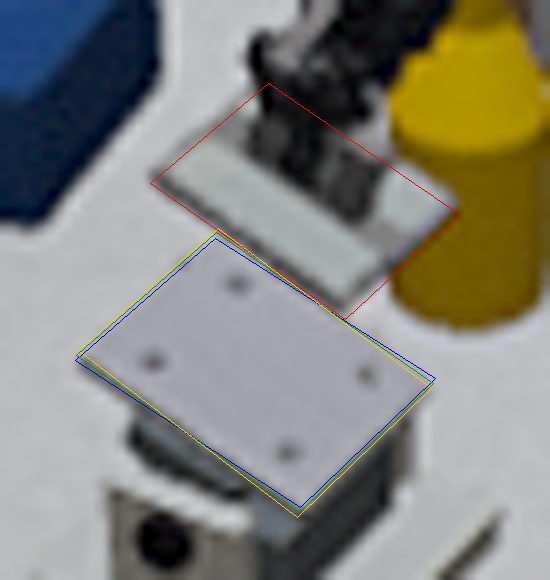

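The carrier sits in the grip exactly as predicted (red outline) and the plate outline matches. The slope is only weakly determined (0.25–0.36), so I'll feel it.

```bash
python3 -m jog '[{"x":0.002,"y":0,"z":0.04,"ax":0,"ay":0,"az":0},{"x":0.002,"y":0,"z":0.06,"ax":0,"ay":0,"az":0},{"x":0.002,"y":0,"z":0.07,"ax":0,"ay":0,"az":0},{"x":0.002,"y":0,"z":0.076,"ax":0,"ay":0,"az":0},{"x":0.002,"y":0,"z":0.079,"ax":0,"ay":0,"az":0},{"x":0.002,"y":0,"z":0.079,"ax":0,"ay":0,"az":0},{"x":0.002,"y":0,"z":0.079,"ax":0,"ay":0,"az":0}]'
python3 rel.py
```

```text
t: 8.7
eef_pos: [0.6158, -0.2011, 0.1223]
tool_rot: [0.153, 0.084, 0.984, -0.013]
contact_force: [0.9, -1.1, -0.1]
gripper_width: 0.122
grasp_force: 78.3
plate xyz of TCP [ 0.0019 -0.0006  0.0228] rot err deg (carrier in plate) [ 0.05 -0.24 -0.06] F tool [-1.  -0.9  0.4] M tool [-0.02  0.35  0.04]
```

```bash
python3 -m jog '[{"x":0,"y":0,"z":0.002,"ax":0,"ay":0,"az":0},{"x":0,"y":0,"z":0.002,"ax":0,"ay":0,"az":0},{"x":0,"y":0,"z":0.002,"ax":0,"ay":0,"az":0}]'|tail -4;python3 rel.py
python3 -m jog '[{"x":0,"y":0,"z":0.002,"ax":0,"ay":0,"az":0},{"x":0,"y":0,"z":0.002,"ax":0,"ay":0,"az":0},{"x":0,"y":0,"z":0.002,"ax":0,"ay":0,"az":0}]'|tail -4;python3 rel.py
python3 -m jog '[{"x":0,"y":0,"z":0.002,"ax":0,"ay":0,"az":0},{"x":0,"y":0,"z":0.002,"ax":0,"ay":0,"az":0},{"x":0,"y":0,"z":0.002,"ax":0,"ay":0,"az":0}]'|tail -4;python3 rel.py
```

```text
tool_rot: [0.153, 0.084, 0.985, -0.012]
contact_force: [-0.7, 0.7, -0.9]
gripper_width: 0.127
grasp_force: 78.3
plate xyz of TCP [ 0.0013 -0.0005  0.0202] rot err deg (carrier in plate) [ 0.06 -0.18 -0.06] F tool [1.  0.5 0.6] M tool [0.02 0.42 0.01]
tool_rot: [0.153, 0.084, 0.985, -0.012]
contact_force: [-0.5, -1.1, -0.1]
gripper_width: 0.121
grasp_force: 78.4
plate xyz of TCP [ 0.0013 -0.0005  0.018 ] rot err deg (carrier in plate) [ 0.06 -0.17 -0.06] F tool [ 0.3 -1.2 -0. ] M tool [0.11 0.42 0.13]
tool_rot: [0.153, 0.084, 0.985, -0.012]
contact_force: [-1.7, -0.5, 1.8]
gripper_width: 0.124
grasp_force: 78.8
plate xyz of TCP [ 0.0015 -0.0005  0.0162] rot err deg (carrier in plate) [ 0.05 -0.19 -0.06] F tool [ 1.  -0.8 -2.2] M tool [0.04 0.39 0.04]
```

Contact starts at about 17 mm with a resting moment of My ≈ 0.40. Continuing in 1 mm steps.

```bash
for i in 1 2 3 4; do
python3 -m jog '[{"x":0,"y":0,"z":0.001,"ax":0,"ay":0,"az":0},{"x":0,"y":0,"z":0.001,"ax":0,"ay":0,"az":0},{"x":0,"y":0,"z":0.001,"ax":0,"ay":0,"az":0}]'>/dev/null;python3 rel.py; done
```

```text
plate xyz of TCP [ 0.0015 -0.0005  0.0151] rot err deg (carrier in plate) [ 0.05 -0.19 -0.06] F tool [-0.2 -0.5 -2.7] M tool [0.01 0.33 0.  ]
plate xyz of TCP [ 0.0016 -0.0005  0.0144] rot err deg (carrier in plate) [ 0.06 -0.19 -0.06] F tool [ 1.4 -0.5 -7.1] M tool [-0.05  0.6  -0.04]
plate xyz of TCP [ 0.0017 -0.0005  0.0141] rot err deg (carrier in plate) [ 0.08 -0.2  -0.07] F tool [  1.6  -0.3 -16.3] M tool [-0.19  1.25 -0.01]
plate xyz of TCP [ 0.0018 -0.0005  0.014 ] rot err deg (carrier in plate) [ 0.11 -0.21 -0.08] F tool [  3.8   1.3 -25.8] M tool [-0.34  1.89  0.  ]
```

```bash
python3 -m jog '[{"x":0,"y":0,"z":-0.003,"ax":0,"ay":0.0,"az":0},{"x":0,"y":0,"z":-0.003,"ax":0,"ay":0.03,"az":0},{"x":0,"y":0,"z":-0.003,"ax":0,"ay":0.03,"az":0}]'>/dev/null;python3 rel.py
for i in 1 2 3; do
python3 -m jog '[{"x":0,"y":0,"z":0.001,"ax":0,"ay":0,"az":0},{"x":0,"y":0,"z":0.001,"ax":0,"ay":0,"az":0},{"x":0,"y":0,"z":0.001,"ax":0,"ay":0,"az":0}]'>/dev/null;python3 rel.py; done
```

```text
plate xyz of TCP [ 0.002  -0.0004  0.0152] rot err deg (carrier in plate) [ 0.05  1.52 -0.04] F tool [ 0.4  0.7 -2.6] M tool [-0.07  0.14  0.02]
plate xyz of TCP [ 0.0018 -0.0005  0.0147] rot err deg (carrier in plate) [ 0.07  1.45 -0.07] F tool [  1.8   0.3 -10.2] M tool [-0.13  0.34 -0.04]
plate xyz of TCP [ 0.0017 -0.0005  0.0144] rot err deg (carrier in plate) [ 0.09  1.45 -0.08] F tool [  4.2   1.3 -18.4] M tool [-0.35  0.8  -0.03]
plate xyz of TCP [ 0.0015 -0.0005  0.0139] rot err deg (carrier in plate) [ 0.11  1.47 -0.1 ] F tool [  7.4   1.6 -26.8] M tool [-0.49  1.23  0.01]
```

Run 1 (slope 0.305) pressed on the low end first, and run 2 (about 0.278) was slightly high-end first. I'll settle between them with the side force relieved.

```bash
python3 -m jog '[{"x":0.001,"y":0,"z":-0.005,"ax":0,"ay":0.0,"az":0},{"x":0.0015,"y":0,"z":-0.005,"ax":0,"ay":-0.01,"az":0},{"x":0.0015,"y":0,"z":-0.005,"ax":0,"ay":-0.01,"az":0}]'>/dev/null;python3 rel.py
for i in 1 2 3 4; do
python3 -m jog '[{"x":0,"y":0,"z":0.001,"ax":0,"ay":0,"az":0},{"x":0,"y":0,"z":0.001,"ax":0,"ay":0,"az":0},{"x":0,"y":0,"z":0.001,"ax":0,"ay":0,"az":0}]'>/dev/null;python3 rel.py; done
```

```text
plate xyz of TCP [-0.0005 -0.0005  0.0168] rot err deg (carrier in plate) [ 0.05  0.95 -0.06] F tool [-1.3 -0.4 -1. ] M tool [0.03 0.08 0.03]
plate xyz of TCP [-0.0005 -0.0005  0.0158] rot err deg (carrier in plate) [ 0.06  1.02 -0.06] F tool [-0.1  0.7 -2.1] M tool [0.02 0.35 0.04]
plate xyz of TCP [-0.0005 -0.0005  0.015 ] rot err deg (carrier in plate) [ 0.06  1.01 -0.05] F tool [ 1.7  0.5 -2.5] M tool [0.01 0.45 0.01]
plate xyz of TCP [-0.0005 -0.0005  0.0141] rot err deg (carrier in plate) [ 0.06  1.01 -0.06] F tool [ 1.9  0.7 -4.1] M tool [-0.06  0.62  0.  ]
plate xyz of TCP [-0.0005 -0.0005  0.014 ] rot err deg (carrier in plate) [ 0.09  1.01 -0.08] F tool [  6.    1.4 -15.3] M tool [-0.3   1.23  0.03]
```

```bash
for i in 1 2; do python3 -m jog '[{"x":0.0005,"y":0,"z":0,"ax":0,"ay":0.0,"az":0},{"x":0.0005,"y":0,"z":0,"ax":0,"ay":0,"az":0},{"x":0.0005,"y":0,"z":0,"ax":0,"ay":0,"az":0}]'>/dev/null;python3 rel.py;done
```

```text
plate xyz of TCP [-0.0005 -0.0005  0.014 ] rot err deg (carrier in plate) [ 0.08  0.96 -0.07] F tool [  3.6   0.8 -13.8] M tool [-0.31  1.09 -0.05]
plate xyz of TCP [-0.0005 -0.0005  0.014 ] rot err deg (carrier in plate) [ 0.07  0.9  -0.07] F tool [  2.    1.4 -13.5] M tool [-0.26  0.8  -0.06]
```

```bash
python3 -m jog '[{"x":0.0005,"y":0,"z":0.0005,"ax":0,"ay":0.006,"az":0},{"x":0.0005,"y":0,"z":0.0005,"ax":0,"ay":0.006,"az":0},{"x":0.0005,"y":0,"z":0.0005,"ax":0,"ay":0.006,"az":0}]';python3 rel.py
python3 - <<'E'
from h import *
cv2.imwrite("pics/side4.png",read_camera("side")[:,:,::-1])
im=cv2.imread("pics/side4.png")[112:170,215:270]
im=cv2.resize(im,None,fx=10,fy=10,interpolation=cv2.INTER_CUBIC)
s=camera_params("side");o=get_obs();T=rot(o["tool_rot"])
pl=np.array([[.05,.044],[.05,-.044],[-.05,-.044],[-.05,.044]])
P=[.6209,-.2014,.1]+R.from_euler("ZY",[-.1698,-.285]).apply(np.c_[pl,[0]*4]); 
cv2.polylines(im,[((proj(s,P)-[215,112]+.5)*10).round().astype(int)],True,(0,0,255),1)
cv2.imwrite("pics/c6.png",im)
E
```

```text
t: 14.4
eef_pos: [0.6161, -0.2011, 0.1131]
tool_rot: [0.141, 0.084, 0.986, -0.011]
contact_force: [-7.6, 2.4, 15.9]
gripper_width: 0.126
grasp_force: 81.4
plate xyz of TCP [-0.0006 -0.0005  0.014 ] rot err deg (carrier in plate) [ 0.08  1.2  -0.07] F tool [  3.1   1.1 -17.5] M tool [-0.34  0.79  0.04]
```

View pics/c6.png

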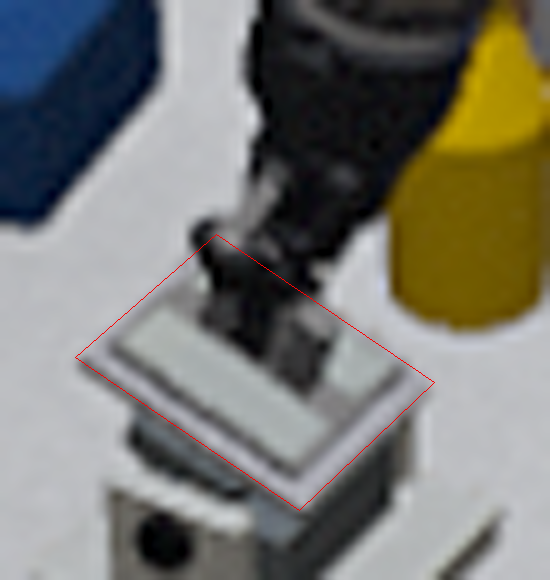

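The carrier lies centred and square on the plate with an even rim and no visible gap. The push is 17.5 N with the moment balanced. Handing in.

```bash
python3 -m jog '[{"x":0,"y":0,"z":0,"ax":0,"ay":0,"az":0},{"x":0,"y":0,"z":0,"ax":0,"ay":0,"az":0},{"x":0,"y":0,"z":0,"ax":0,"ay":0,"az":0}]'; python3 rel.py; python3 -c "
from station import *
print(hand_in())"
```

```text
t: 14.75
eef_pos: [0.6162, -0.2011, 0.1132]
tool_rot: [0.141, 0.084, 0.986, -0.011]
contact_force: [-7.1, 2.3, 14.3]
gripper_width: 0.128
grasp_force: 81.4
plate xyz of TCP [-0.0006 -0.0005  0.014 ] rot err deg (carrier in plate) [ 0.08  1.19 -0.07] F tool [  3.1   1.1 -15.8] M tool [-0.37  0.78 -0.02]
the job is handed in; nothing more can be done
None
```

I handed the job in at about 15 s with the cover shut and the carrier gripped, centred and pressed on the stage at about 16 N; the felt slope is about 0.28 rad, the plunger travel was inferred from forces and pictures, and no verdict came back.

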